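Nest the bento tier, then hold the tilt-out pen bin open at 40 degrees

ROBOT

A 6-joint arm with a two-finger parallel gripper is mounted at the origin on the work surface. World frame = base frame: x ahead of the robot, y to its left, z up, the work surface at z = 0. Lengths are in m, angles in rad, forces in N, time in s.
With the tool pointing down it reaches from about 0.375 to 0.975 m from the base axis. Payload 3.8 kg.
Tool frame: the origin (TCP) lies between the finger pads; the fingertips stand 22 mm ahead of it and the grasp point (between the pads) lies 3 mm ahead of it (bot.finger_overhang is the distance from the TCP to the fingertips, in m); x points along the fingers, y is the direction in which the jaws open and shut, and the axes are right-handed (so a half turn about x gives the same grasp; the last joint's range is limited). The gripper opens to 85 mm and grips with 20 to 120 N. Pads are 22 mm wide; open, the fingers measure 114 mm over their backs; the gripper's body (76 mm by 85 mm) begins 54 mm behind the grasp point. The pads swing forward as they close: fully open they stand 13 mm farther back than shut.
Start: joints at [1.106, 0.264, 1.604, -0, 1.274, -0.037], TCP at [0.28, 0.614, 0.253] pointing down, gripper open.
Joint ranges: [-2.63, 2.63], [-0.94, 2.18], [0.31, 2.57], [-1.31, 4.45], [0, 2.66], [-2.55, 2.55]. Speed limits (rad/s): [2.57, 2.57, 3.14, 3.14, 3.14, 3.14].

INTERFACE

Orientations are given as a rotation vector (axis times angle).
In Python, from workcell import bot gives the robot as it stands. The module is installed in compiled form; this text tells all that it offers.
- The arm moves only by the tool arm_command, never from a script. Its argument "series" is a list that holds one entry, the list of rows, each a list of 7 numbers: the turn, a rotation vector about the tool's x, y, z in rad, then the shift along the tool's x, y, z in cm, then the opening, from 0 (shut) to 1 (fully open). In form: [[[rx, ry, rz, x, y, z, grip], ...]]. A call has 1 to 10 rows; each row shifts and turns the pose as measured when the row begins, along the tool's axes as they then stand; what a row does not reach is not made up. A row lasts 1/10 s, in which the tool goes at most 50 mm and 8.59 degrees, less where a joint would pass 70% of its speed; a pose out of reach is approached as far as the arm can. A call is refused whole if a number of a shift passes 5 or a number of a turn 0.15, either way. A call with a gripper value outside its range is refused whole. The fingers move at their own pace and stop on an object; "newtons" is the grip in N (left out, the last holds). Time passes only in rows, so rows that do not move let the fingers close. It gives the time, the measured TCP pose, the force and the opening at its end, in the units of the state.
- bot.read_state(): the state, without advancing time (a new reading comes with each control period).
- bot.read_camera(name): name is "scene" or "side" or "wrist"; returns (picture, depth): 400x640x3 uint8, blue, green, red; 400x640 float32, m along the optical axis (not along the pixel's ray), 0 where there is no reading.
- bot.camera_info(name): a dict with "K" (3x3 intrinsics, pixels), "extrinsics" (4x4, takes a point from camera to world coordinates). Camera axes: x right, y down, z forward; pixel columns grow to the right and rows downward; lengths in m; the calibration is good to about 2 mm. The wrist camera is an equidistant fisheye: a pixel r from the principal point sees the ray r / f radians off the axis. A picture is of the moment at which its call begins: read the wrist's pose just before it. camera_info takes no time and is no camera call; for the wrist camera it gives the pose at the moment of the call.
- bot.finish_job(): hands the job in, once; it reports no verdict.
The state is a dict: "time": time; "q": joint angles; "joint_vel": joint speeds; "joint_torque": joint torques, N m; "tool_pos": TCP position; "tcp_rot": TCP orientation; "wrist_force": force on the tool from outside, world axes, zero at the start; "torque": the same for the moment, N m; "width": opening from 0.0 (shut) to 1.0 (fully open).
Only numpy, scipy, OpenCV 4.12 (cv2) and the standard library are available. Lean on these libraries where they do the work, as an engineer would, in place of code of your own. Each camera call takes 0.05 s, during which the arm holds its last target.

TASK

Please get the tilt-out pen bin open for me: the narrow, taller clear bento tier stands in its way, so first lower that tier (do not drop it) into the wide, low bento tier, lined up with it and sitting flat on its floor, and let it go there. Then tilt the sprung pen bin out by its bar to 40 degrees and finish while still holding it open at that angle, as it would spring shut if let go. Leave everything else on the counter where it is.

Things in the scene. Friction and masses are not known exactly. Their poses are not given: they have to be found in the camera images.
- tier_a: Narrow, taller tier of a clear plastic bento: open-topped rectangular tray 140 x 58 mm outside, 60 mm high, walls 3 mm, about 0.12 kg, loose. It stands just in front of the pen bin, its long side pointing at the bin. Origin: centre of its underside; x along the 140 mm side, y along the 58 mm side, z up. Can be gripped across the 58 mm near the rim from above.
- tier_b: Wide, low tier of the same bento: open-topped tray 156 x 74 mm outside, 150 x 68 mm inside, 40 mm high, walls and floor 3 mm, about 0.2 kg, loose, left or right of the pen bin's front. Origin: centre of its underside; x along the 156 mm side, y along the 74 mm side, z up. When nested, the narrow tier's origin is 3 mm above this one and its rim 23 mm above this rim.
- unit: Red plastic housing of the tilt-out pen bin, fixed to the counter: 100 mm deep (x), 150 mm wide (y), 140 mm high. Origin: centre of its underside; its own -x side is the front, roughly towards the robot; z up. The tilting compartment is hinged on a level axis along y, 46 mm in front of the origin and 12 mm above the counter.
- bin (a joint): Tilt of the compartment in rad: 0 shut (upright), growing as its top swings out to the front (-x of the housing) and down; stop at 1.05. 40 degrees is 0.698. A spring always pulls it shut, from about 1 N at the bar when shut to about 3 N at 40 degrees; it starts shut.
- bin_bar (a point): Centre of the compartment's steel pull bar: level, round, 12 mm diameter, 100 mm long (along the housing's y), on two 8 mm posts 46 mm either side of this point. Shut, it is 165 mm above the counter and 25 mm above the housing's roof, clear all round. It swings on a 153 mm radius about the hinge. The front panel's top edge is 26 mm below the bar's centre.
- bin_hinge (a point): Point on the hinge axis of the compartment, in the middle of its width (fixed to the housing, 12 mm above the counter). Shut, the bar stands 153 mm above it and 3 mm to the front.
- cup: Bystander: white ceramic mug, 80 mm across, 85 mm high; origin centre of its underside.
- clip: Bystander: green plastic binder clip, 65 x 18 x 16 mm; origin under its body.
- bookmark: Bystander: spoon-shaped steel bookmark, about 124 mm long, 4 mm thick, lying flat; origin in its underside near the middle.
- sauce: Bystander: amber sauce bottle, 56 mm across, 170 mm high; origin centre of its underside.
- jar: Bystander: glass jar, 70 mm across, 100 mm high; origin centre of its underside.
- notes: Bystander: block of note paper 76 x 76 x 30 mm; origin centre of its underside.
- tin: Bystander: aluminium tin, 68 mm across, 60 mm high; origin centre of its underside.
There are look-alikes about, which are no part of the job. What is meant by the unit is not green, and is the smaller of those in its own colour. Leave any turquoise look-alike of the tier_a alone.

How it is judged:
On the way, in this order (a step that is already met when the one before it is completed fails the run):
1. the narrow tier is lowered in the grip until its underside is well below the wide tier's rim (x of tier_a in the frame of tier_b between -0.02 and 0.02 m and y of tier_a in the frame of tier_b between -0.02 and 0.02 m and z of tier_a in the frame of tier_b below 0.025 m and contact force between tier_a and the fingers above 0.5 N), for 0.02 s.
2. the narrow tier sits nested on the wide tier's floor, let go, the pen bin still shut (x of tier_a in the frame of tier_b between -0.009 and 0.009 m and y of tier_a in the frame of tier_b between -0.009 and 0.009 m and z of tier_a in the frame of tier_b between -0.002 and 0.008 m and angle between the x axis of tier_a and the x axis of tier_b, either way round below 0.14 rad and angle between tier_b's own z axis and vertical below 0.1 rad and height (world z) of tier_b below 0.01 m and contact force between tier_a and the fingers below 0.1 N and value of joint bin below 0.1 rad), for 0.2 s.
At the end, for the whole second after the job is handed in: Narrow tier released and nested in the wide tier, which is flat on the counter (centred within 9 mm each way, underside within 5 mm of its floor, aligned within 8 degrees); pen bin held still at 40 +- 5 degrees by the fingers (at least 0.8 N), nothing else touching it (x of tier_a in the frame of tier_b between -0.009 and 0.009 m and y of tier_a in the frame of tier_b between -0.009 and 0.009 m and z of tier_a in the frame of tier_b between -0.002 and 0.008 m and angle between the x axis of tier_a and the x axis of tier_b, either way round below 0.14 rad and angle between tier_b's own z axis and vertical below 0.1 rad and height (world z) of tier_b below 0.01 m and contact force between tier_a and the fingers below 0.1 N and value of joint bin between 0.611 and 0.785 rad and velocity of joint bin between -0.1 and 0.1 rad/s and contact force between unit and the fingers above 0.8 N and contact force between unit and tier_a below 0.2 N and contact force between unit and tier_b below 0.2 N and contact force between unit and cup below 0.2 N and contact force between unit and clip below 0.2 N and contact force between unit and bookmark below 0.2 N and contact force between unit and sauce below 0.2 N and contact force between unit and jar below 0.2 N and contact force between unit and notes below 0.2 N and contact force between unit and tin below 0.2 N); the arm keeps its last pose, push and grip.
It fails at once if a bystander is moved by more than 30 mm (distance of any of cup, clip, bookmark, sauce, jar, notes, tin from where it was at the start of the episode above 0.03 m).
It fails at once if the mug, the sauce bottle or the jar is tipped (angle between any of cup, sauce, jar's own z axis and vertical above 0.35 rad).
It also fails if it takes over 58 s, if anything falls off the work surface, if the arm or the gripper's body presses on something with over 40 N, if the wrist force passes 120 N, or if a joint passes its speed limit or range.

## Working session

There is one attempt and no reset: what is moved stays moved. The work goes in short steps, Python scripts to look and compute and a tool call to move; the robot and the scene stay as the last step left them, time stands still between calls to the robot, and variables do not carry over. Pictures are saved under pics/ and viewed, and the job is handed in when it is done.

Besides the shell and the picture viewer there is one more tool, called after "Request:" as a command line: name --argument value ..., lists and objects as JSON in quotes. arm_command: Moves the arm, as the interface text tells. Its arguments: {"type":"object","properties":{"series":{"type":"array"},"newtons":{"type":"number"}},"required":["series"]}

```bash
mkdir -p pics
cat > h.py <<'E'
import numpy as np, cv2
from workcell import bot
from scipy.spatial.transform import Rotation as R
def snap(n,tag):
    info=bot.camera_info(n); im,d=bot.read_camera(n)
    cv2.imwrite(f'pics/{tag}.png',im); np.savez(f'{tag}.npz',im=im,d=d,K=info['K'],E=info['extrinsics'])
    return im,d,info
def cloud(tag):
    z=np.load(tag+'.npz');d=z['d'];K=z['K'];E=z['E']
    v,u=np.mgrid[:400,:640]
    P=np.stack([(u-K[0,2])/K[0,0]*d,(v-K[1,2])/K[1,1]*d,d,np.ones_like(d)],-1)@E.T
    P[d==0]=np.nan
    return z['im'],P[...,:3]
def st():
    s=bot.read_state();print({k:np.round(v,3).tolist() for k,v in s.items() if k in('time','tool_pos','tcp_rot','wrist_force','width','q')})
    return s
E
python3 - <<'E'
from h import *
st()
for n in('scene','side'): 
    im,d,i=snap(n,n+'0'); print(i['K'],i['extrinsics'].round(3))
E
```

```text
{'time': 0.0, 'q': [1.106, 0.265, 1.605, 0.0, 1.274, -0.037], 'tool_pos': [0.28, 0.614, 0.252], 'tcp_rot': [0.334, 1.545, -0.337], 'wrist_force': [-0.623, -0.168, 0.515], 'width': 1.003}
[[487.51463578   0.         327.64559241]
 [  0.         487.51463578 201.37565814]
 [  0.           0.           1.        ]] [[ 0.523  0.647 -0.555  1.303]
 [ 0.852 -0.407  0.329 -0.5  ]
 [-0.013 -0.645 -0.764  1.299]
 [ 0.     0.     0.     1.   ]]
[[366.46167077   0.         314.68333735]
 [  0.         366.46167077 196.85210876]
 [  0.           0.           1.        ]] [[ 0.907 -0.288  0.309  0.146]
 [-0.422 -0.619  0.662 -0.633]
 [ 0.001 -0.73  -0.683  0.786]
 [ 0.     0.     0.     1.   ]]
```

View pics/scene0.png

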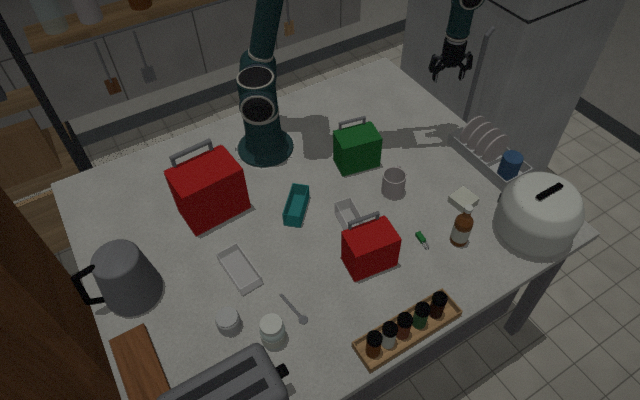

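View pics/side0.png

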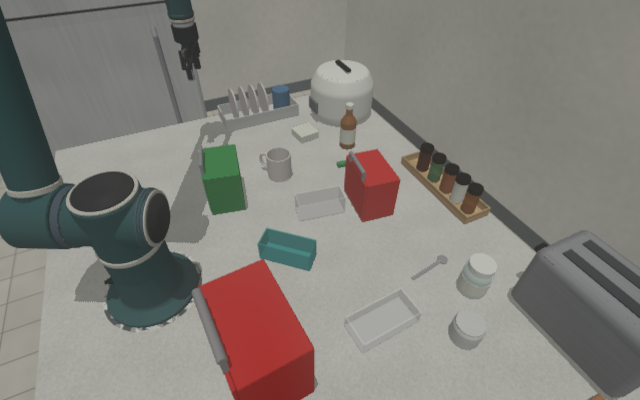

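Scene view: the units are big red (208,190), small red (371,247) and green (357,148). The small red one is the target: not green, and the smaller of the red pair. The narrow tiers are clear (347,213) and turquoise (297,205); I want the clear one in front of the small red unit. The wide tier is at (240,268). I'll confirm these in crops and measure them.

Run:
```python
from h import *
for t,(u0,v0,w,h) in dict(side0=(230,130,220,225),scene0=(200,190,220,120)).items():
    im,P=cloud(t)
    c=cv2.resize(im[v0:v0+h,u0:u0+w],None,fx=3.4 if t=='scene0' else 2.6,fy=3.4 if t=='scene0' else 2.6,interpolation=cv2.INTER_CUBIC)
    cv2.imwrite(f'pics/{t}c.png',cv2.convertScaleAbs(c,alpha=1.4))
im,P=cloud('scene0')
print(P[200,250],P[300,150])
im,P=cloud('side0')
# red mask small unit
hsv=cv2.cvtColor(im,cv2.COLOR_BGR2HSV)
for t in('scene0','side0'):
    im,P=cloud(t);hsv=cv2.cvtColor(im,cv2.COLOR_BGR2HSV)
    m=((hsv[...,0]<8)|(hsv[...,0]>172))&(hsv[...,1]>150)
    n,l,s,c=cv2.connectedComponentsWithStats(m.astype(np.uint8))
    for i in range(1,n):
        if s[i,4]>500:
            Q=P[l==i];Q=Q[~np.isnan(Q[:,0])]
            top=Q[(Q[:,2]>.130)&(Q[:,2]<.15)]
            print(t,s[i],Q[:,2].max(), np.percentile(Q,99,axis=0))
            if len(top)>20: print('rect',cv2.minAreaRect(top[:,:2].astype(np.float32)*1000),np.median(top[:,2]))
for t,px in (('scene0',[(347,213),(240,268),(345,205)]),('side0',[(320,203),(382,320),(320,193),(408,297)])):
    im,P=cloud(t)
    for u,v in px: print(t,u,v,P[v,u].round(3))
```

```text
[nan nan nan] [ 0.43304998 -0.59050118  0.03988813]
scene0 [ 164  145   87   91 4895] 0.20646305568434853 [ 0.26063744 -0.18651676  0.20226994]
rect ((236.68026733398438, -312.989990234375), (239.67027282714844, 106.52719116210938), 65.19755554199219) 0.14020745426616177
scene0 [ 341  216   60   66 2778] 0.14864262140873663 [0.6973688  0.10778101 0.14534821]
rect ((639.3401489257812, 35.71140670776367), (151.7543487548828, 106.32928466796875), 83.88500213623047) 0.1402358953173639
side0 [355 150  45  37 925] 0.1449965394989351 [0.68734691 0.10521782 0.14410469]
rect ((634.952880859375, 36.63056182861328), (145.42227172851562, 100.03217315673828), 83.6170883178711) 0.14125863359599256
side0 [  199   260   115   140 10549] 0.20060945844936806 [ 0.25449926 -0.19118488  0.19904999]
rect ((190.8883056640625, -392.5756530761719), (133.8216552734375, 4.248425006866455), 3.0947232246398926) 0.14065512244963874
scene0 347 213 [0.44  0.087 0.002]
scene0 240 268 [ 0.449 -0.317  0.005]
scene0 345 205 [0.427 0.087 0.032]
side0 320 203 [nan nan nan]
side0 382 320 [ 0.465 -0.315  0.003]
side0 320 193 [0.502 0.093 0.047]
side0 408 297 [ 0.535 -0.307  0.04 ]
```

View pics/side0c.png

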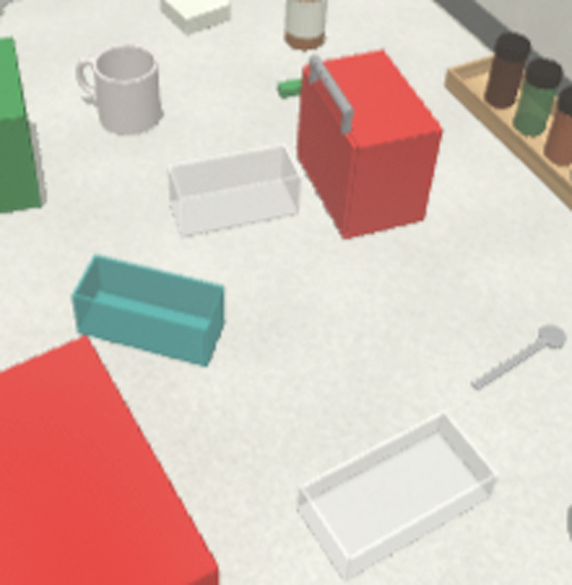

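View pics/scene0c.png

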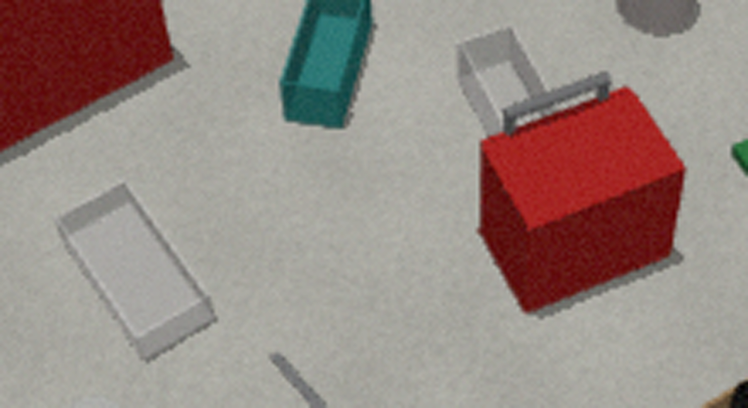

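Run:
```python
from h import *
for t in('scene0','side0'):
    im,P=cloud(t)
    for nm,(cx,cy,r),(lo,hi) in(('a',(.5,.06,.11),(.012,.064)),('b',(.46,-.31,.13),(.012,.045))):
        m=(np.hypot(P[...,0]-cx,P[...,1]-cy)<r)&(P[...,2]>lo)&(P[...,2]<hi)
        hsv=cv2.cvtColor(im,cv2.COLOR_BGR2HSV); m&=hsv[...,1]<90
        Q=P[m]; 
        if len(Q)<5: continue
        r=cv2.minAreaRect(Q[:,:2].astype(np.float32)*1000); print(t,nm,len(Q),r,np.percentile(Q,[2,98],axis=0).round(3).tolist())
# bar
for t in('scene0','side0'):
    im,P=cloud(t)
    m=(np.hypot(P[...,0]-.588,P[...,1]-.041)<.09)&(P[...,2]>.158)&(P[...,2]<.175)
    Q=P[m];print(t,'bar',len(Q),cv2.minAreaRect(Q[:,:2].astype(np.float32)*1000),Q.max(0))
im,_=cloud('side0')
for nm,(u,v,w,h) in dict(a=(285,175,70,55),b=(335,280,95,75)).items():
    c=cv2.resize(im[v:v+h,u:u+w],None,fx=8,fy=8,interpolation=cv2.INTER_CUBIC)
    cv2.imwrite(f'pics/z{nm}.png',np.clip((c.astype(float)-100)*1.9,0,255).astype(np.uint8))
```

```text
scene0 a 373 ((473.91473388671875, 69.36453247070312), (61.93643569946289, 113.14408111572266), 79.47087097167969) [[0.417, 0.035, 0.013], [0.521, 0.104, 0.062]]
scene0 b 492 ((459.0485534667969, -323.2043762207031), (162.10963439941406, 75.60606384277344), 3.57647442817688) [[0.38, -0.364, 0.013], [0.539, -0.284, 0.044]]
side0 a 1228 ((505.96612548828125, 70.1734619140625), (180.83583068847656, 84.50575256347656), 0.8064466118812561) [[0.418, 0.032, 0.013], [0.559, 0.107, 0.062]]
side0 b 1160 ((459.47943115234375, -320.1047668457031), (157.73300170898438, 75.50516510009766), 3.81227970123291) [[0.38, -0.361, 0.013], [0.537, -0.281, 0.043]]
scene0 bar 135 ((591.7584838867188, 43.25002670288086), (100.21369171142578, 12.960301399230957), 82.17330932617188) [0.60455729 0.0935102  0.17464121]
side0 bar 125 ((590.0076293945312, 45.86182403564453), (103.01206970214844, 12.979337692260742), 82.71100616455078) [0.60069871 0.09729058 0.17401823]
```

View pics/za.png

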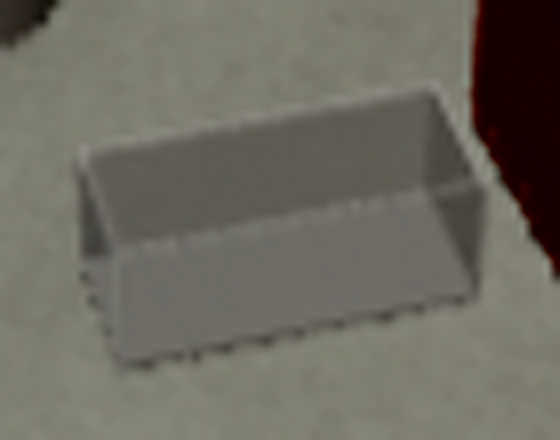

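View pics/zb.png

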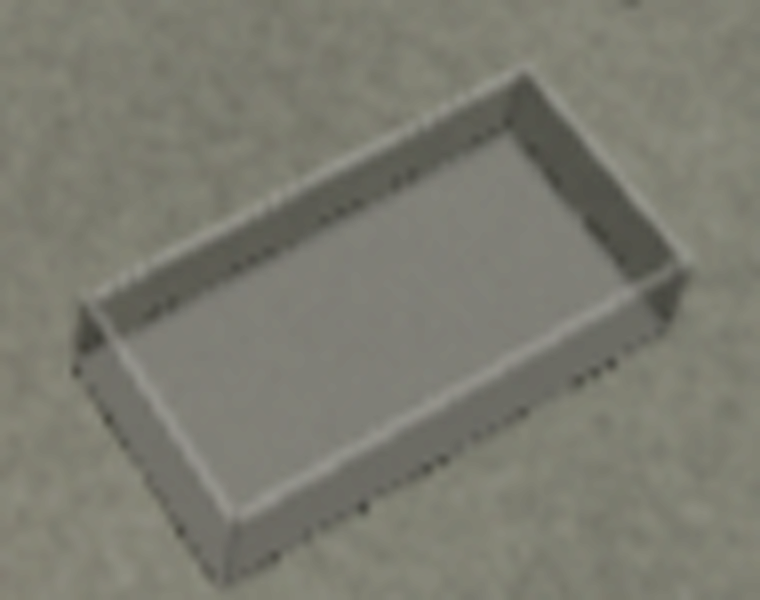

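```bash
cat >> h.py <<'E'
def ray(t,uv,z):
    q=np.load(t+'.npz');K=q['K'];E=q['E'];out=[]
    for u,v in uv:
        d=E[:3,:3]@np.array([(u-K[0,2])/K[0,0],(v-K[1,2])/K[1,1],1]);o=E[:3,3]
        out.append(o+d*(z-o[2])/d[2])
    return np.array(out)
def fitrect(C,L,W):
    # C ordered corners; returns centre, yaw of long side, sides
    c=C[:,:2].mean(0); e=[C[(i+1)%4]-C[i] for i in range(4)]
    l=[np.linalg.norm(x[:2]) for x in e]
    i=0 if l[0]+l[2]>l[1]+l[3] else 1
    v=e[i]-e[(i+2)%4]; y=np.degrees(np.arctan2(v[1],v[0])); y=(y+90)%180-90
    return c.round(4),round(y,2),np.round(l,4)
E
python3 - <<'E'
from h import *
a=np.array([(83,153),(432,93),(484,183),(115,248)])/8+[285,175]-.4
b=np.array([(85,302),(525,70),(687,262),(235,518)])/8+[335,280]-.4
print(fitrect(ray('side0',a,.06),0,0)); print(fitrect(ray('side0',b,.04),0,0))
im,P=cloud('scene0')
for n,(u,v) in dict(mug=(394,172),clip=(422,240),bottle=(462,215),jar=(272,320),tin=(228,312),spoon=(300,310),green=(357,133),teal=(297,188)).items(): print(n,P[v-2:v+3,u-2:u+3].reshape(-1,3)[~np.isnan(P[v-2:v+3,u-2:u+3,0]).ravel()].mean(0).round(3))
m=(np.hypot(P[...,0]-.5,P[...,1]-.2)<.07)&(P[...,2]>.03);print('mug',P[m].min(0),P[m].max(0))
E
```

```text
(array([0.4893, 0.0698]), np.float64(-10.6), array([0.1336, 0.0519, 0.1368, 0.0514]))
(array([ 0.4592, -0.3207]), np.float64(3.88), array([0.1531, 0.0709, 0.152 , 0.0705]))
mug [0.413 0.299 0.061]
clip [0.67  0.225 0.014]
bottle [0.714 0.328 0.121]
jar [ 0.707 -0.327  0.1  ]
tin [ 0.601 -0.415  0.061]
spoon [ 0.673 -0.228  0.002]
green [0.247 0.251 0.14 ]
teal [ 0.28  -0.016  0.04 ]
mug [0.44107833 0.23407211 0.03069374] [0.48387787 0.26702718 0.08804477]
```

```bash
cat >> h.py <<'E'
def down(yaw): # tool x down, y axis horizontal at angle yaw (deg)
    a=np.radians(yaw);x=np.array([0,0,-1.]);y=np.array([np.cos(a),np.sin(a),0]);return np.stack([x,y,np.cross(x,y)],1)
def plan(p,Rt,s=None):
    s=s or bot.read_state(); R0=R.from_rotvec(s['tcp_rot']).as_matrix()
    rv=R.from_matrix(R0.T@Rt).as_rotvec()
    sh=R0.T@(np.array(p)-s['tool_pos'])*100
    print('turn',rv.round(3),'shift cm in tool now',sh.round(2),'; in target frame',(Rt.T@(np.array(p)-s['tool_pos'])*100).round(2))
E
python3 - <<'E'
from h import *
print(bot.finger_overhang)
s=st();print(R.from_rotvec(s['tcp_rot']).as_matrix().round(3))
for y in(79.4,-100.6): plan([.489,.07,.25],down(y))
E
```

```text
0.022
{'time': 0.1, 'q': [1.106, 0.265, 1.605, 0.0, 1.274, -0.037], 'tool_pos': [0.28, 0.614, 0.252], 'tcp_rot': [0.334, 1.545, -0.337], 'wrist_force': [0.373, 0.314, -0.016], 'width': 1.005}
[[-0.001  0.415  0.91 ]
 [-0.002  0.91  -0.415]
 [-1.    -0.002 -0.   ]]
turn [-0.243 -0.     0.002] shift cm in tool now [  0.29 -40.78  41.59] ; in target frame [  0.2  -49.58  30.56]
turn [2.899e+00 3.000e-03 1.000e-03] shift cm in tool now [  0.29 -40.78  41.59] ; in target frame [  0.2   49.58 -30.56]
```

Request:
arm_command --series '[[[-0.12,0,0,0,0,0,1],[-0.12,0,0,0,0,0,1],[0,0,0,0,-4,2.5,1],[0,0,0,0,-4,2.5,1],[0,0,0,0,-4,2.5,1],[0,0,0,0,-4,2.5,1],[0,0,0,0,-4,2.5,1],[0,0,0,0,-4,2.5,1],[0,0,0,0,-4,2.5,1],[0,0,0,0,-4,2.5,1]]]'

```text
time: 1.1
tool_pos: [0.4202, 0.2547, 0.2457]
tcp_rot: [0.124, 1.573, -0.138]
wrist_force: [0.6, 0.4, 0.5]
width: 1.0
```

Run:
```python
from h import *
s=st(); plan([.489,.07,.25],down(79.4))
im,d,i=snap('wrist','w1');print(i['K'],i['extrinsics'].round(3))
```

```text
{'time': 1.1, 'q': [0.497, -0.076, 1.989, -0.004, 1.239, -0.906], 'tool_pos': [0.42, 0.255, 0.246], 'tcp_rot': [0.124, 1.573, -0.138], 'wrist_force': [0.575, 0.378, 0.502], 'width': 1.0}
turn [ 0.019 -0.005  0.009] shift cm in tool now [ -0.32 -17.08   9.84] ; in target frame [ -0.43 -16.89  10.16]
[[309.70691629   0.         316.72988409]
 [  0.         309.70691629 199.14744598]
 [  0.           0.           1.        ]] [[ 0.167  0.938  0.304  0.342]
 [ 0.986 -0.156 -0.06   0.269]
 [-0.009  0.31  -0.951  0.366]
 [ 0.     0.     0.     1.   ]]
```

View pics/w1.png

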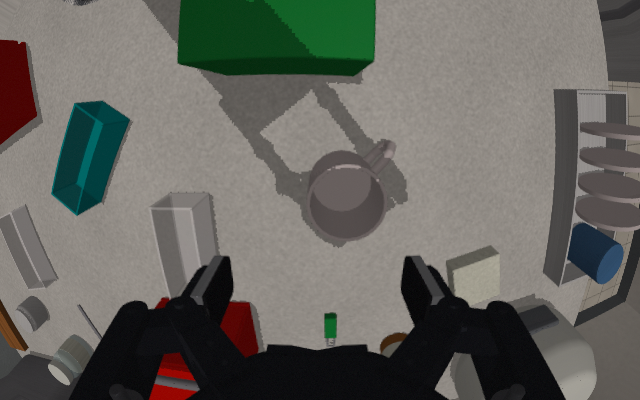

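Request:
arm_command --series '[[[0.02,0,0,-0.1,-4.2,2.5,1],[0,0,0,-0.1,-4.2,2.5,1],[0,0,0,-0.1,-4.2,2.5,1],[0,0,0,-0.1,-4.2,2.5,1],[0,0,0,0,0,0,1]]]'

```text
time: 1.65
tool_pos: [0.4884, 0.0634, 0.2504]
tcp_rot: [0.14, 1.57, -0.164]
wrist_force: [0.0, 1.9, 1.0]
width: 1.001
```

Run:
```python
from h import *
s=st(); plan([.489,.07,.25],down(79.4))
im,d,i=snap('wrist','w2');print(i['extrinsics'].round(3))
cv2.imwrite('pics/w2c.png',cv2.convertScaleAbs(cv2.resize(im[100:400,200:440],None,fx=2,fy=2,interpolation=cv2.INTER_CUBIC),alpha=1.3))
```

```text
{'time': 1.65, 'q': [0.088, -0.079, 1.982, -0.015, 1.245, -1.285], 'tool_pos': [0.488, 0.063, 0.25], 'tcp_rot': [0.14, 1.57, -0.164], 'wrist_force': [0.048, 1.882, 0.978], 'width': 1.001}
turn [-0.008 -0.003  0.016] shift cm in tool now [ 0.03  0.66 -0.07] ; in target frame [ 0.04  0.66 -0.06]
[[ 0.194  0.933  0.303  0.411]
 [ 0.981 -0.179 -0.075  0.081]
 [-0.015  0.312 -0.95   0.371]
 [ 0.     0.     0.     1.   ]]
```

View pics/w2c.png

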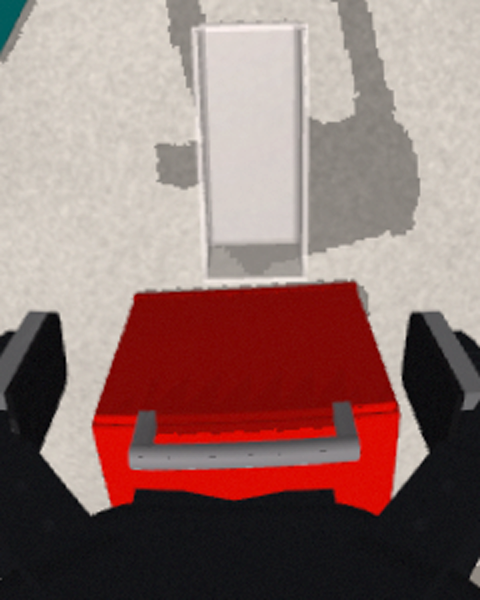

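```bash
cat >> h.py <<'E'
def wray(t,uv,z):
    q=np.load(t+'.npz');K=q['K'];E=q['E'];out=[]
    for u,v in uv:
        x=np.array([u-K[0,2],v-K[1,2]])/K[0,0];r=np.linalg.norm(x)
        d=E[:3,:3]@np.array([*(x/r*np.sin(r)),np.cos(r)]);o=E[:3,3]
        out.append(o+d*(z-o[2])/d[2])
    return np.array(out)
E
python3 - <<'E'
from h import *
a=np.array([(193,27),(307,25),(304,279),(206,280)])/2+[200,100]-.25
C=wray('w2',a,.06);print(C.round(4));print(fitrect(C,0,0))
b=np.array([(137,455),(353,450)])/2+[200,100]-.25
print(wray('w2',b,.168).round(4))
E
```

```text
[[0.418  0.054  0.06  ]
 [0.4277 0.1098 0.06  ]
 [0.5635 0.0857 0.06  ]
 [0.5538 0.0321 0.06  ]]
(array([0.4907, 0.0704]), np.float64(-9.62), array([0.0567, 0.1379, 0.0545, 0.1375]))
[[0.5823 0.0011 0.168 ]
 [0.5968 0.0933 0.168 ]]
```

Request:
arm_command --series '[[[-0.018,-0.003,0.016,0,0.65,-0.1,1],[0,0,0,3,0,0,1],[0,0,0,4,0,0,1],[0,0,0,4,0,0,1],[0,0,0,3,0,0,1],[0,0,0,1,0,0,1],[0,0,0,0,0,0,1]]]'

```text
time: 2.4
tool_pos: [0.4863, 0.0855, 0.0968]
tcp_rot: [0.133, 1.565, -0.116]
wrist_force: [0.5, 0.5, 1.1]
width: 0.998
```

Run:
```python
from h import *
s=st(); plan([.490,.070,.066],down(80))
im,d,i=snap('wrist','w3')
cv2.imwrite('pics/w3c.png',cv2.convertScaleAbs(cv2.resize(im[100:400,170:470],None,fx=2,fy=2,interpolation=cv2.INTER_CUBIC),alpha=1.3))
```

```text
{'time': 2.4, 'q': [0.117, 0.076, 2.136, 0.013, 0.926, -1.303], 'tool_pos': [0.486, 0.085, 0.097], 'tcp_rot': [0.133, 1.565, -0.116], 'wrist_force': [0.515, 0.541, 1.147], 'width': 0.998}
turn [ 0.016  0.001 -0.011] shift cm in tool now [ 3.07 -1.5   0.61] ; in target frame [ 3.08 -1.46  0.64]
```

View pics/w3c.png

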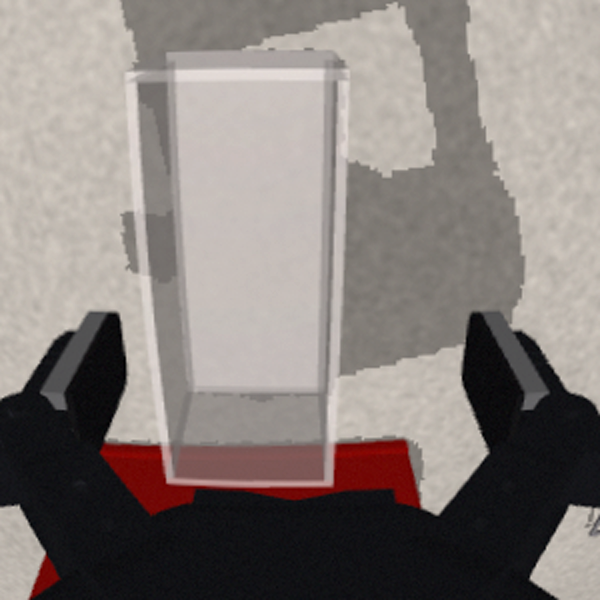

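The tray rim spans crop columns 130–345 and the fingers sit too far right, which matches the state. I'll correct sideways, then descend.

Request:
arm_command --series '[[[0.016,0,-0.011,0,-1.5,0.6,1],[0,0,0,0,0,0,1],[0,0,0,0,0,0,1]]]'

```text
time: 2.75
tool_pos: [0.494, 0.0698, 0.1022]
tcp_rot: [0.137, 1.557, -0.136]
wrist_force: [0.2, -0.6, -0.2]
width: 1.001
```

Run:
```python
from h import *
s=st(); plan([.490,.070,.066],down(80))
```

```text
{'time': 2.75, 'q': [0.091, 0.075, 2.125, -0.001, 0.931, -1.304], 'tool_pos': [0.494, 0.07, 0.102], 'tcp_rot': [0.137, 1.557, -0.136], 'wrist_force': [0.171, -0.643, -0.19], 'width': 1.001}
turn [ 0.     0.01  -0.002] shift cm in tool now [ 3.61 -0.06 -0.44] ; in target frame [ 3.62 -0.05 -0.4 ]
```

Request:
arm_command --series '[[[0,0.01,0,1.5,0,-0.4,1],[0,0,0,1.5,0,0,1],[0,0,0,0.6,0,0,1],[0,0,0,0,0,0,1]]]'

```text
time: 3.15
tool_pos: [0.4924, 0.0701, 0.0666]
tcp_rot: [0.141, 1.562, -0.136]
wrist_force: [0.2, 0.1, -0.3]
width: 1.0
```

Run:
```python
from h import *
s=st(); plan([.490,.070,.066],down(80))
im,d,i=snap('wrist','w4')
cv2.imwrite('pics/w4c.png',cv2.convertScaleAbs(cv2.resize(im[100:400,170:470],None,fx=2,fy=2,interpolation=cv2.INTER_CUBIC),alpha=1.3))
```

```text
{'time': 3.15, 'q': [0.09, 0.126, 2.149, 0.003, 0.862, -1.306], 'tool_pos': [0.492, 0.07, 0.067], 'tcp_rot': [0.141, 1.562, -0.136], 'wrist_force': [0.153, 0.139, -0.305], 'width': 1.0}
turn [-0.002  0.004 -0.004] shift cm in tool now [ 0.06 -0.05 -0.24] ; in target frame [ 0.06 -0.05 -0.24]
```

View pics/w4c.png

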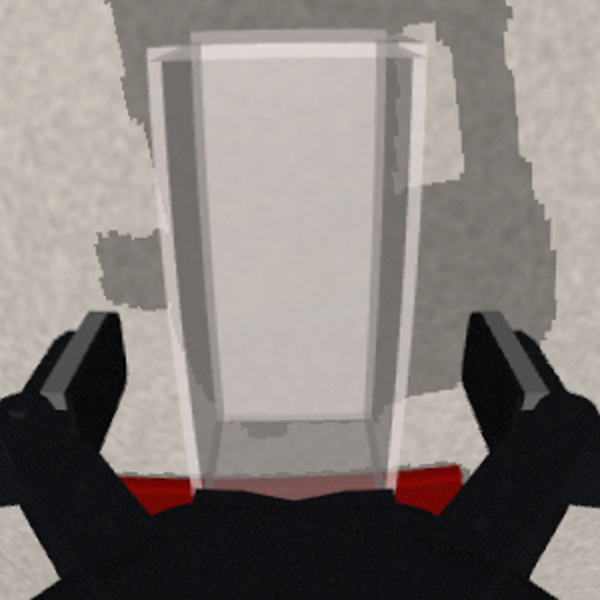

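The tray is centred between the fingers and aligned with them. Closing.

Request:
arm_command --series '[[[0,0,0,0,0,0,0.6],[0,0,0,0,0,0,0.6],[0,0,0,0,0,0,0.5],[0,0,0,0,0,0,0.5],[0,0,0,0,0,0,0.4],[0,0,0,0,0,0,0.4],[0,0,0,0,0,0,0.4]]]' --newtons 25

```text
time: 3.9
tool_pos: [0.4932, 0.0703, 0.0681]
tcp_rot: [0.141, 1.56, -0.136]
wrist_force: [0.9, -1.0, -1.7]
width: 0.673
```

Run:
```python
from h import *
s=st(); plan([.490,.070,.066],down(80))
```

```text
{'time': 3.9, 'q': [0.09, 0.124, 2.148, 0.003, 0.863, -1.306], 'tool_pos': [0.493, 0.07, 0.068], 'tcp_rot': [0.141, 1.56, -0.136], 'wrist_force': [0.888, -1.029, -1.679], 'width': 0.673}
turn [-0.002  0.006 -0.004] shift cm in tool now [ 0.2  -0.08 -0.32] ; in target frame [ 0.21 -0.08 -0.31]
```

Request:
arm_command --series '[[[0,0,0,-1,0,0,0.4],[0,0,0,-2,0,-0.8,0.4],[0,0,0,-3,0,-0.8,0.4],[0,0,0,-3,0,-0.8,0.4],[0,0,0,-3,0,-0.8,0.4],[0,0,0,-2,0,0,0.4],[0,0,0,-1,0,0,0.4],[0,0,0,0,0,0,0.4]]]'

```text
time: 4.7
tool_pos: [0.4587, 0.0756, 0.2271]
tcp_rot: [0.142, 1.56, -0.135]
wrist_force: [-0.1, -0.2, -1.5]
width: 0.667
```

Run:
```python
from h import *
s=st(); plan([.459,-.321,.22],down(94))
snap('side','side1');snap('wrist','w5')
im,P=cloud('scene0')
hsv=cv2.cvtColor(im,cv2.COLOR_BGR2HSV)
m=(P[...,0]<.36)&(P[...,0]>.02)&(P[...,1]<-.12)&(P[...,1]>-.5)&(P[...,2]>.19)
Q=P[m];print(cv2.boxPoints(cv2.minAreaRect(Q[:,:2].astype(np.float32))),np.percentile(Q,[1,50,99],axis=0))
```

```text
{'time': 4.7, 'q': [0.108, -0.128, 2.07, 0.003, 1.192, -1.287], 'tool_pos': [0.459, 0.076, 0.227], 'tcp_rot': [0.142, 1.56, -0.135], 'wrist_force': [-0.06, -0.236, -1.468], 'width': 0.667}
turn [-0.246  0.007 -0.004] shift cm in tool now [  0.57 -39.04   6.99] ; in target frame [  0.71 -39.56  -2.74]
[[ 0.09704293 -0.19181171]
 [ 0.1145515  -0.4023914 ]
 [ 0.2648363  -0.38989606]
 [ 0.24732776 -0.17931637]] [[ 0.10777718 -0.39431864  0.19083306]
 [ 0.17861463 -0.29613535  0.19758618]
 [ 0.25619625 -0.18948425  0.24200192]]
```

View pics/side1.png

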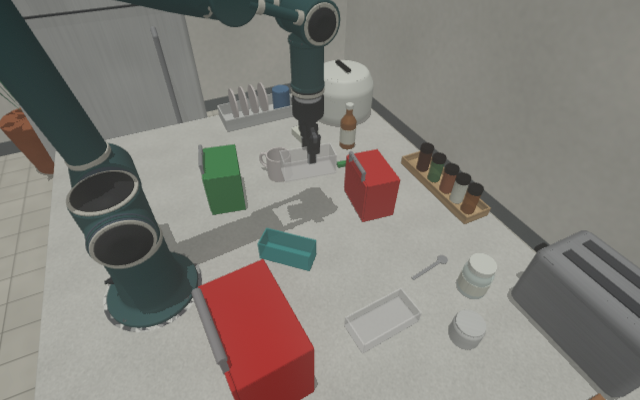

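View pics/w5.png

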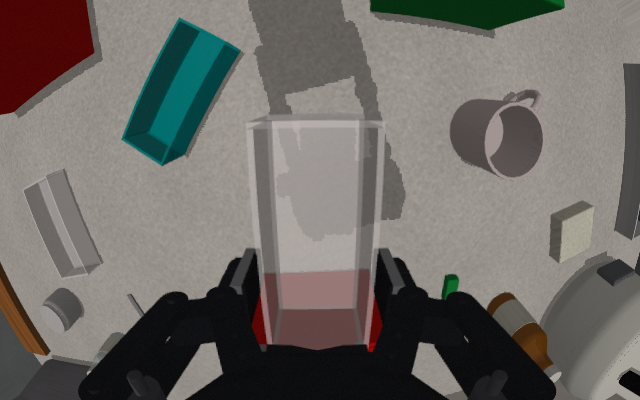

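Request:
arm_command --series '[[[0,0,0,0,-3,0.5,0.4],[0,0,0,0,-4,0.7,0.4],[-0.123,0,0,0,-4,0.7,0.4],[-0.123,0,0,0,-4,0.2,0.4],[0,0,0,0,-4.5,-0.3,0.4],[0,0,0,0,-4.5,-0.3,0.4],[0,0,0,0,-4.5,-0.3,0.4],[0,0,0,0,-4,-0.3,0.4],[0,0,0,0,-2,0,0.4],[0,0,0,0,0,0,0.4]]]'

```text
time: 5.8
tool_pos: [0.4523, -0.2814, 0.2025]
tcp_rot: [-0.053, 1.594, 0.078]
wrist_force: [-0.0, 0.4, -1.7]
width: 0.672
```

Run:
```python
from h import *
s=st(); plan([.462,-.321,.22],down(94))
```

```text
{'time': 5.8, 'q': [-0.602, 0.052, 1.945, -0.002, 1.174, -2.256], 'tool_pos': [0.452, -0.281, 0.202], 'tcp_rot': [-0.053, 1.594, 0.078], 'wrist_force': [-0.016, 0.392, -1.704], 'width': 0.672}
turn [ 0.014 -0.023 -0.017] shift cm in tool now [-1.83 -3.99  0.6 ] ; in target frame [-1.75 -4.01  0.7 ]
```

Request:
arm_command --series '[[[0.014,-0.023,-0.017,-1,-3,0.5,0.4],[0,0,0,-0.7,-1,0.2,0.4],[0,0,0,0,0,0,0.4],[0,0,0,0,0,0,0.4]]]'

```text
time: 6.2
tool_pos: [0.4598, -0.3173, 0.212]
tcp_rot: [-0.045, 1.58, 0.062]
wrist_force: [-0.5, -0.2, -1.4]
width: 0.669
```

Run:
```python
from h import *
s=st(); plan([.462,-.321,.22],down(94))
im,d,i=snap('wrist','w6')
cv2.imwrite('pics/w6c.png',cv2.convertScaleAbs(cv2.resize(im[50:400,140:500],None,fx=1.7,fy=1.7,interpolation=cv2.INTER_CUBIC),alpha=1.3))
```

```text
{'time': 6.2, 'q': [-0.65, 0.084, 1.892, 0.002, 1.181, -2.289], 'tool_pos': [0.46, -0.317, 0.212], 'tcp_rot': [-0.045, 1.58, 0.062], 'wrist_force': [-0.517, -0.212, -1.359], 'width': 0.669}
turn [-0.002 -0.01  -0.011] shift cm in tool now [-0.81 -0.38  0.19] ; in target frame [-0.8  -0.39  0.2 ]
```

View pics/w6c.png

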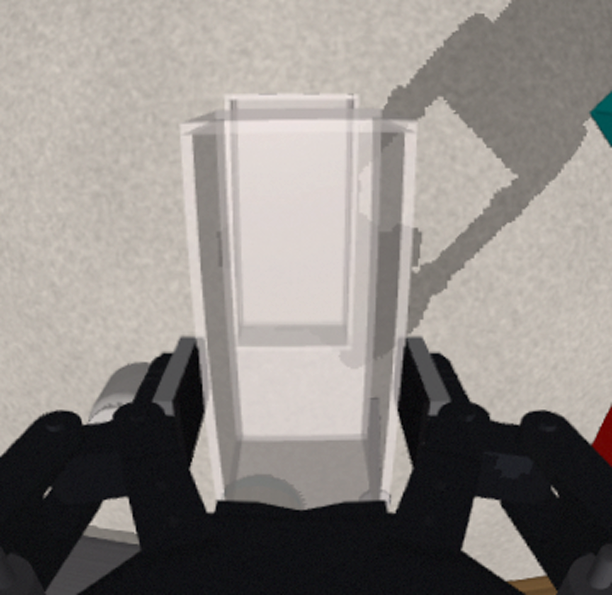

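Run:
```python
from h import *
f=lambda a:np.array(a)/1.7+[140,50]-.2
C=wray('w6',f([(227,96),(356,96),(352,346),(237,346)]),.04);print(C.round(4),fitrect(C,0,0))
D=wray('w6',f([(182,124),(416,124)]),.204);print(D.round(4));m=D.mean(0)
v=D[1]-D[0];a=np.arctan2(-v[0],v[1]);print('yaw a',np.degrees(a),np.linalg.norm(v),'centre a',m[:2]+.07*np.array([np.cos(a),np.sin(a)]))
```

```text
[[ 0.3864 -0.3607  0.04  ]
 [ 0.3819 -0.2898  0.04  ]
 [ 0.5337 -0.2779  0.04  ]
 [ 0.5381 -0.35    0.04  ]] (array([ 0.46  , -0.3196]), np.float64(4.26), array([0.0711, 0.1522, 0.0723, 0.1521]))
[[ 0.3909 -0.3509  0.204 ]
 [ 0.3872 -0.2932  0.204 ]]
yaw a 3.7437857784046185 0.057795790010120494 centre a [ 0.45891239 -0.31746903]
```

Request:
arm_command --series '[[[0,-0.01,-0.011,1,-0.3,0.1,0.4],[0,0,0,3,0,0,0.4],[0,0,0,3,0,0,0.4],[0,0,0,1.5,0,0,0.4],[0,0,0,0,0,0,0.4]]]'

```text
time: 6.75
tool_pos: [0.4611, -0.3132, 0.1242]
tcp_rot: [-0.057, 1.57, 0.06]
wrist_force: [0.7, 0.1, -0.9]
width: 0.667
```

Run:
```python
from h import *
s=st(); plan([.461,-.320,.116],down(94.1))
```

```text
{'time': 6.75, 'q': [-0.642, 0.16, 1.982, 0.002, 1.001, -2.289], 'tool_pos': [0.461, -0.313, 0.124], 'tcp_rot': [-0.057, 1.57, 0.06], 'wrist_force': [0.715, 0.143, -0.906], 'width': 0.667}
turn [ 0.003  0.    -0.002] shift cm in tool now [ 0.82 -0.68 -0.06] ; in target frame [ 0.82 -0.68 -0.06]
```

Request:
arm_command --series '[[[0,0,0,0.3,-0.7,-0.1,0.4],[0,0,0,0.3,0,0,0.4],[0,0,0,0,0,0,0.4]]]'

```text
time: 7.05
tool_pos: [0.4614, -0.3195, 0.1193]
tcp_rot: [-0.059, 1.569, 0.062]
wrist_force: [-0.0, 0.5, -0.8]
width: 0.668
```

Run:
```python
from h import *
s=st(); plan([.461,-.320,.071],down(94.1))
im,d,i=snap('wrist','w7');snap('side','side7')
cv2.imwrite('pics/w7c.png',cv2.convertScaleAbs(cv2.resize(im[50:400,140:500],None,fx=1.7,fy=1.7,interpolation=cv2.INTER_CUBIC),alpha=1.3))
im=cv2.imread('pics/side7.png');cv2.imwrite('pics/side7c.png',cv2.convertScaleAbs(cv2.resize(im[230:370,310:450],None,fx=4,fy=4,interpolation=cv2.INTER_CUBIC),alpha=1.3))
```

```text
{'time': 7.05, 'q': [-0.651, 0.172, 1.978, 0.002, 0.992, -2.3], 'tool_pos': [0.461, -0.319, 0.119], 'tcp_rot': [-0.059, 1.569, 0.062], 'wrist_force': [-0.017, 0.506, -0.788], 'width': 0.668}
turn [ 0.005  0.001 -0.002] shift cm in tool now [ 4.83 -0.06 -0.05] ; in target frame [ 4.83 -0.05 -0.04]
```

View pics/w7c.png

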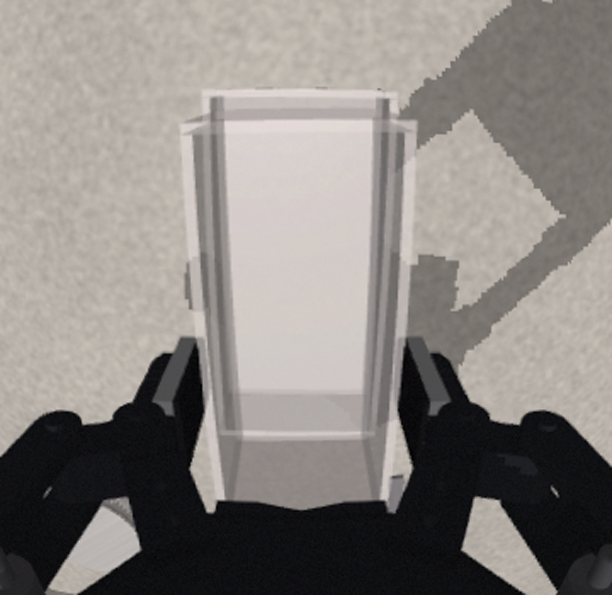

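View pics/side7c.png

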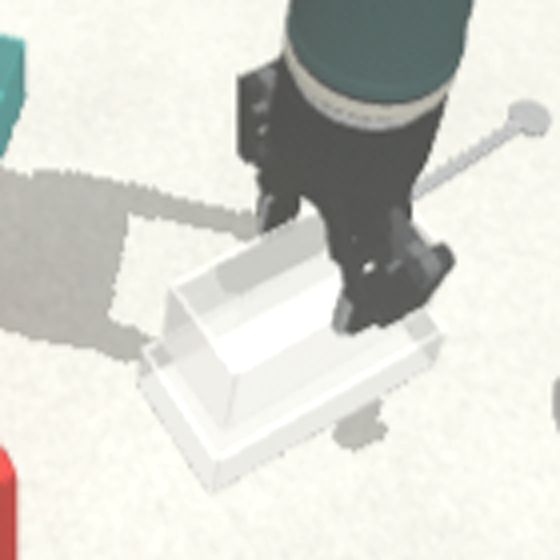

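Run:
```python
from h import *
f=lambda a:np.array(a)/1.7+[140,50]-.2
C=wray('w7',f([(202,92),(390,90)]),.04);D=wray('w7',f([(182,124),(416,124)]),.111)
for X,h in((C,.078),(D,.07)):
    v=X[1]-X[0];a=np.arctan2(-v[0],v[1]);print(X.round(4),np.degrees(a),np.linalg.norm(v),X.mean(0)[:2]+h*np.array([np.cos(np.radians(4)),np.sin(np.radians(4))]))
```

```text
[[ 0.3865 -0.3621  0.04  ]
 [ 0.3806 -0.2916  0.04  ]] 4.822063273279635 0.07082429724164119 [ 0.461337   -0.32141085]
[[ 0.3929 -0.3538  0.111 ]
 [ 0.3886 -0.2963  0.111 ]] 4.271820118509178 0.05758595973886875 [ 0.46059683 -0.32016295]
```

Request:
arm_command --series '[[[0,0,0,0.5,-0.1,0,0.4],[0,0,0,0.8,0,0,0.4],[0,0,0,0.8,0,0,0.4],[0,0,0,0,0,0,0.4]]]'

```text
time: 7.55
tool_pos: [0.4628, -0.3219, 0.0989]
tcp_rot: [-0.061, 1.566, 0.059]
wrist_force: [0.5, 0.7, -1.5]
width: 0.666
```

Run:
```python
from h import *
s=st(); plan([.461,-.3205,.071],down(94.1))
```

```text
{'time': 7.55, 'q': [-0.653, 0.199, 1.99, 0.002, 0.949, -2.302], 'tool_pos': [0.463, -0.322, 0.099], 'tcp_rot': [-0.061, 1.566, 0.059], 'wrist_force': [0.504, 0.665, -1.532], 'width': 0.666}
turn [0.005 0.004 0.001] shift cm in tool now [ 2.79  0.15 -0.18] ; in target frame [ 2.79  0.15 -0.17]
```

Request:
arm_command --series '[[[0,0.004,0,0.6,0.15,-0.18,0.4],[0,0,0,0.7,0,0,0.4],[0,0,0,0.6,0,0,0.4],[0,0,0,0,0,0,0.4]]]'

```text
time: 7.95
tool_pos: [0.4602, -0.32, 0.0773]
tcp_rot: [-0.06, 1.571, 0.06]
wrist_force: [-0.8, 0.3, -0.8]
width: 0.67
```

Run:
```python
from h import *
s=st(); plan([.461,-.3205,.071],down(94.1))
im,d,i=snap('wrist','w8')
cv2.imwrite('pics/w8c.png',cv2.convertScaleAbs(cv2.resize(im[50:400,140:500],None,fx=1.7,fy=1.7,interpolation=cv2.INTER_CUBIC),alpha=1.3))
```

```text
{'time': 7.95, 'q': [-0.651, 0.224, 2.007, -0.001, 0.912, -2.298], 'tool_pos': [0.46, -0.32, 0.077], 'tcp_rot': [-0.06, 1.571, 0.06], 'wrist_force': [-0.847, 0.317, -0.829], 'width': 0.67}
turn [ 0.005 -0.001  0.   ] shift cm in tool now [ 0.63 -0.06  0.08] ; in target frame [ 0.63 -0.06  0.08]
```

View pics/w8c.png

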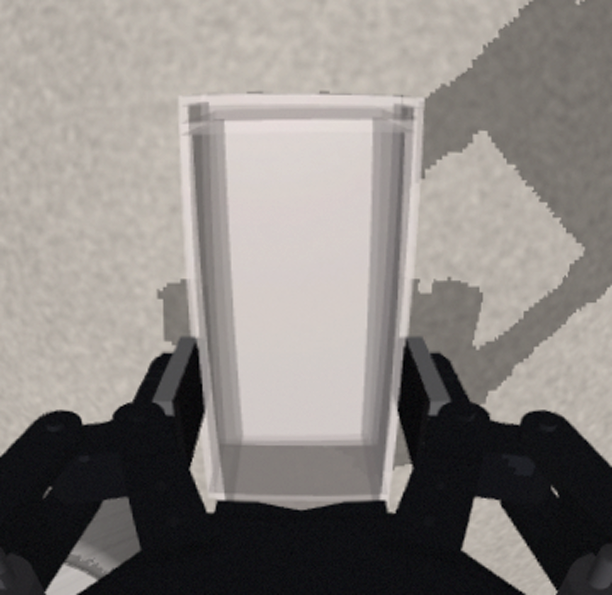

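The tray is inside the wide tier with no contact force. I'll lower it the last 6 mm gently.

Request:
arm_command --series '[[[0,0,0,0.4,-0.05,0.05,0.4],[0,0,0,0.3,0,0,0.4],[0,0,0,0,0,0,0.4]]]'

```text
time: 8.3
tool_pos: [0.4617, -0.3211, 0.0708]
tcp_rot: [-0.061, 1.569, 0.059]
wrist_force: [0.1, 0.3, -0.8]
width: 0.672
```

Run:
```python
from h import *
s=st(); plan([.461,-.3205,.071],down(94.1))
```

```text
{'time': 8.3, 'q': [-0.652, 0.234, 2.008, -0.001, 0.898, -2.298], 'tool_pos': [0.462, -0.321, 0.071], 'tcp_rot': [-0.061, 1.569, 0.059], 'wrist_force': [0.054, 0.329, -0.76], 'width': 0.672}
turn [0.005 0.001 0.002] shift cm in tool now [-0.02  0.07 -0.06] ; in target frame [-0.02  0.07 -0.06]
```

Request:
arm_command --series '[[[0,0,0,0.2,0,0,0.4],[0,0,0,0.1,0,0,0.4],[0,0,0,0,0,0,0.4]]]'

```text
time: 8.6
tool_pos: [0.4623, -0.3217, 0.0711]
tcp_rot: [-0.061, 1.569, 0.058]
wrist_force: [-0.3, 0.5, -1.3]
width: 0.67
```

Run:
```python
from h import *
s=st(); plan([.461,-.3205,.071],down(94.1))
```

```text
{'time': 8.6, 'q': [-0.652, 0.235, 2.006, -0.001, 0.898, -2.298], 'tool_pos': [0.462, -0.322, 0.071], 'tcp_rot': [-0.061, 1.569, 0.058], 'wrist_force': [-0.254, 0.478, -1.347], 'width': 0.67}
turn [0.005 0.001 0.002] shift cm in tool now [ 0.01  0.13 -0.12] ; in target frame [ 0.01  0.13 -0.13]
```

Request:
arm_command --series '[[[0,0,0,0.4,0.13,-0.12,0.4],[0,0,0,0.3,0,0,0.4]]]'

```text
time: 8.8
tool_pos: [0.4626, -0.3224, 0.07]
tcp_rot: [-0.064, 1.567, 0.056]
wrist_force: [-11.7, 9.5, 26.5]
width: 0.669
```

Run:
```python
from h import *
s=st(); plan([.461,-.3205,.071],down(94.1))
```

```text
{'time': 8.8, 'q': [-0.652, 0.236, 2.008, -0.002, 0.893, -2.298], 'tool_pos': [0.463, -0.322, 0.07], 'tcp_rot': [-0.064, 1.567, 0.056], 'wrist_force': [-11.699, 9.497, 26.547], 'width': 0.669}
turn [0.005 0.003 0.005] shift cm in tool now [-0.1   0.2  -0.15] ; in target frame [-0.1   0.2  -0.15]
```

The tray is on the floor. Next I ease off and release it.

Request:
arm_command --series '[[[0,0,0,-0.1,0.1,-0.1,0.4],[0,0,0,-0.05,0,0,0.4]]]'

```text
time: 9.0
tool_pos: [0.4621, -0.3219, 0.0728]
tcp_rot: [-0.065, 1.565, 0.055]
wrist_force: [-0.9, -0.3, -1.1]
width: 0.67
```

Run:
```python
from h import *
s=st()
```

```text
{'time': 9.0, 'q': [-0.652, 0.23, 2.009, -0.002, 0.895, -2.298], 'tool_pos': [0.462, -0.322, 0.073], 'tcp_rot': [-0.065, 1.565, 0.055], 'wrist_force': [-0.872, -0.301, -1.145], 'width': 0.67}
```

Request:
arm_command --series '[[[0,0,0,0.3,0,0,0.4],[0,0,0,0,0,0,0.75],[0,0,0,0,0,0,0.85],[0,0,0,0,0,0,0.9],[0,0,0,0,0,0,0.9],[0,0,0,0,0,0,0.9],[0,0,0,0,0,0,0.9]]]'

```text
time: 9.7
tool_pos: [0.4619, -0.3217, 0.0678]
tcp_rot: [-0.065, 1.566, 0.056]
wrist_force: [-0.9, 1.0, 0.2]
width: 0.899
```

Run:
```python
from h import *
s=st();plan([.461,-.3205,.2],down(94.1))
im,d,i=snap('wrist','w9')
cv2.imwrite('pics/w9c.png',cv2.convertScaleAbs(cv2.resize(im[50:400,140:500],None,fx=1.7,fy=1.7,interpolation=cv2.INTER_CUBIC),alpha=1.3))
```

```text
{'time': 9.7, 'q': [-0.652, 0.236, 2.012, -0.002, 0.886, -2.298], 'tool_pos': [0.462, -0.322, 0.068], 'tcp_rot': [-0.065, 1.566, 0.056], 'wrist_force': [-0.874, 0.952, 0.229], 'width': 0.899}
turn [0.005 0.004 0.006] shift cm in tool now [-13.22   0.05  -0.03] ; in target frame [-13.22   0.13  -0.08]
```

View pics/w9c.png

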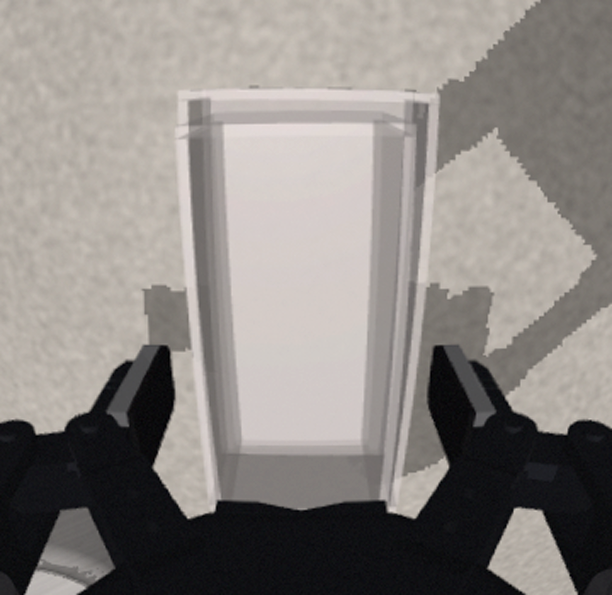

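Request:
arm_command --series '[[[0,0,0,-1,0,0,0.9],[0,0,0,-2,0,0,0.9],[0,0,0,-4,0,0,0.9],[0,0,0,-4,0,0,0.9],[0,0,0,-4,0,0,0.9],[0,0,0,-4,0,0,0.9],[0,0,0,-3,0,0,0.9],[0,0,0,0,0,0,0.9]]]'

```text
time: 10.55
tool_pos: [0.4599, -0.3197, 0.3006]
tcp_rot: [-0.064, 1.566, 0.056]
wrist_force: [0.3, -0.5, 1.2]
width: 0.901
```

Run:
```python
from h import *
s=st();plan([.590,.044,.28],down(-7.5))
im,d,i=snap('wrist','w10')
cv2.imwrite('pics/w10c.png',cv2.convertScaleAbs(cv2.resize(im[50:300,200:450],None,fx=2.2,fy=2.2,interpolation=cv2.INTER_CUBIC),alpha=1.3))
```

```text
{'time': 10.55, 'q': [-0.651, 0.016, 1.798, -0.002, 1.322, -2.298], 'tool_pos': [0.46, -0.32, 0.301], 'tcp_rot': [-0.064, 1.566, 0.056], 'wrist_force': [0.258, -0.471, 1.221], 'width': 0.901}
turn [1.778e+00 8.000e-03 1.000e-03] shift cm in tool now [ 1.92 35.28 15.75] ; in target frame [  2.06   8.15 -37.76]
```

View pics/w10c.png

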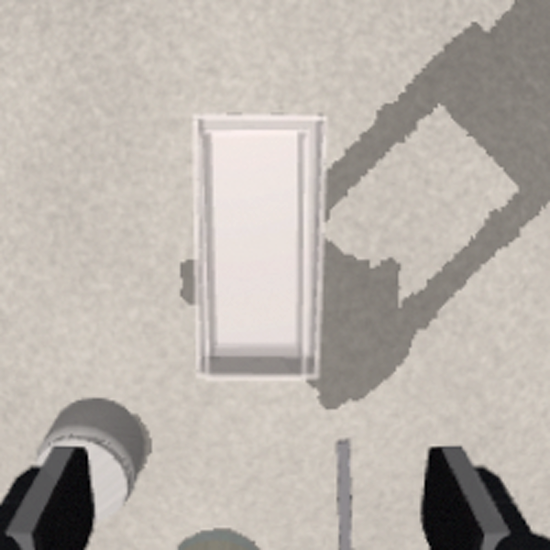

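The narrow tier sits inside the wide rim (crop 195–325 × 115–378), flat and aligned. Moving over the bin.

Request:
arm_command --series '[[[0,0,0,0,3.5,1.6,0.9],[0,0,0,0,4,1.8,0.9],[0,0,0,0,4.2,1.9,0.9],[0,0,0,0,4.2,1.9,0.9],[0,0,0,0,4.2,1.9,0.9],[0,0,0,0,4.2,1.9,0.9],[0,0,0,0,4.2,1.9,0.9],[0,0,0,0,4,1.8,0.9],[0,0,0,0,3,1.4,0.9],[0,0,0,0,0,0,0.9]]]'

```text
time: 11.6
tool_pos: [0.5901, 0.0602, 0.2835]
tcp_rot: [-0.057, 1.587, 0.055]
wrist_force: [-0.3, -0.3, -0.2]
width: 0.902
```

Request:
arm_command --series '[[[0.145,0,0,0,0,0,0.9],[0.148,0,0,0,0,0,0.9],[0.148,0,0,0,0,0,0.9],[0.148,0,0,0,0,0,0.9],[0.148,0,0,0,0,0,0.9],[0.148,0,0,0,0,0,0.9],[0.148,0,0,0,0,0,0.9],[0.148,0,0,0,0,0,0.9],[0.148,0,0,0,0,0,0.9],[0.148,0,0,0,0,0,0.9]]]'

```text
time: 12.6
tool_pos: [0.5787, 0.0529, 0.2681]
tcp_rot: [1.078, 1.302, -1.14]
wrist_force: [-0.1, 0.3, 0.7]
width: 0.901
```

Run:
```python
from h import *
s=st();plan([.590,.044,.28],down(-7.5))
```

```text
{'time': 12.6, 'q': [0.052, 0.107, 1.761, -0.006, 1.319, -0.088], 'tool_pos': [0.579, 0.053, 0.268], 'tcp_rot': [1.078, 1.302, -1.14], 'wrist_force': [-0.074, 0.299, 0.725], 'width': 0.901}
turn [0.272 0.008 0.046] shift cm in tool now [-1.24  0.93  1.04] ; in target frame [-1.19  1.23  0.73]
```

Request:
arm_command --series '[[[0.136,0,0.023,-0.8,0,0,0.9],[0.136,0,0.023,-0.8,0,0,0.9],[0,0,0,0,1.2,0.7,0.9],[0,0,0,0,0,0,0.9]]]'

```text
time: 13.0
tool_pos: [0.5865, 0.0397, 0.2787]
tcp_rot: [1.301, 1.136, -1.326]
wrist_force: [0.4, -0.6, -0.8]
width: 0.901
```

Run:
```python
from h import *
s=st();plan([.590,.044,.28],down(-7.5))
im,d,i=snap('wrist','w11');snap('scene','scene11')
cv2.imwrite('pics/w11c.png',cv2.convertScaleAbs(cv2.resize(im[50:400,140:500],None,fx=1.7,fy=1.7,interpolation=cv2.INTER_CUBIC),alpha=1.3))
```

```text
{'time': 13.0, 'q': [0.031, 0.091, 1.759, -0.011, 1.301, 0.177], 'tool_pos': [0.587, 0.04, 0.279], 'tcp_rot': [1.301, 1.136, -1.326], 'wrist_force': [0.374, -0.567, -0.809], 'width': 0.901}
turn [-0.012  0.012  0.008] shift cm in tool now [-0.14  0.28 -0.47] ; in target frame [-0.13  0.29 -0.47]
```

View pics/w11c.png

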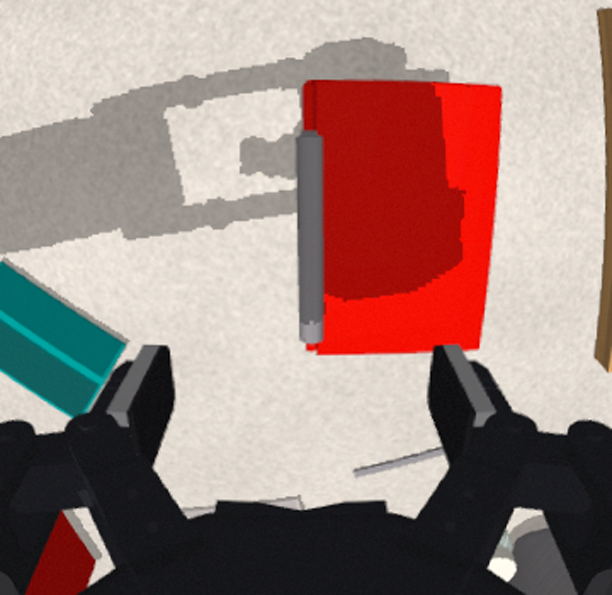

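View pics/scene11.png

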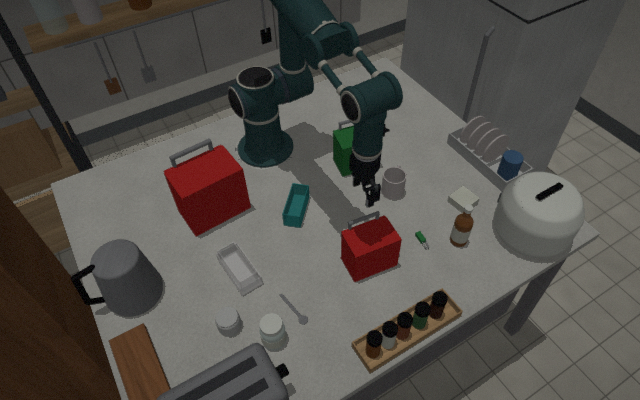

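Run:
```python
from h import *
f=lambda a:np.array(a)/1.7+[140,50]-.2
C=wray('w11',f([(310,133),(312,340)]),.168);print(C.round(4),C.mean(0),np.degrees(np.arctan2(*(C[0]-C[1])[[0,1]])))
plan([*(C.mean(0)[:2]),.178],down(-8))
```

```text
[[ 0.5991  0.0977  0.168 ]
 [ 0.5861 -0.0021  0.168 ]] [0.59259486 0.04779917 0.168     ] 7.432487395848237
turn [-0.004  0.011  0.009] shift cm in tool now [10.05  0.65 -0.92] ; in target frame [10.06  0.56 -0.81]
```

Request:
arm_command --series '[[[-0.006,0.011,0.009,1,0.5,-0.8,0.9],[0,0,0,3,0,0,0.9],[0,0,0,3,0,0,0.9],[0,0,0,1,0,0,0.9],[0,0,0,0,0,0,0.9]]]'

```text
time: 13.6
tool_pos: [0.593, 0.0494, 0.193]
tcp_rot: [1.308, 1.145, -1.304]
wrist_force: [-0.1, 0.5, 0.4]
width: 0.899
```

Run:
```python
from h import *
s=st();plan([.591,.046,.178],down(-7.6))
```

```text
{'time': 13.6, 'q': [0.04, 0.159, 1.845, 0.003, 1.138, 0.171], 'tool_pos': [0.593, 0.049, 0.193], 'tcp_rot': [1.308, 1.145, -1.304], 'wrist_force': [-0.068, 0.515, 0.401], 'width': 0.899}
turn [ 0.001 -0.002 -0.   ] shift cm in tool now [ 1.5  -0.15  0.36] ; in target frame [ 1.5  -0.15  0.36]
```

Request:
arm_command --series '[[[0,0,0,0.8,-0.15,0.35,0.9],[0,0,0,0.7,0,0,0.9],[0,0,0,0,0,0,0.9]]]'

```text
time: 13.9
tool_pos: [0.592, 0.0464, 0.1786]
tcp_rot: [1.308, 1.145, -1.302]
wrist_force: [-0.6, -0.2, 0.0]
width: 0.901
```

Run:
```python
from h import *
s=st();plan([.591,.046,.178],down(-7.6))
im,d,i=snap('wrist','w12')
cv2.imwrite('pics/w12c.png',cv2.convertScaleAbs(cv2.resize(im[50:400,140:500],None,fx=1.7,fy=1.7,interpolation=cv2.INTER_CUBIC),alpha=1.3))
```

```text
{'time': 13.9, 'q': [0.035, 0.168, 1.862, 0.003, 1.109, 0.164], 'tool_pos': [0.592, 0.046, 0.179], 'tcp_rot': [1.308, 1.145, -1.302], 'wrist_force': [-0.557, -0.184, 0.043], 'width': 0.901}
turn [ 0.002 -0.003 -0.002] shift cm in tool now [ 0.06 -0.1   0.05] ; in target frame [ 0.06 -0.1   0.05]
```

View pics/w12c.png

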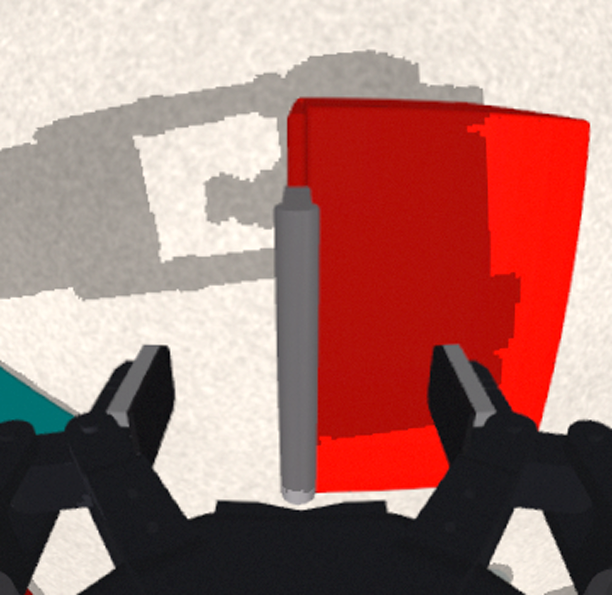

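The bar is centred between the fingers (crop column ~298), so I close on it.

Request:
arm_command --series '[[[0,0,0,0,0,0,0.5],[0,0,0,0,0,0,0.3],[0,0,0,0,0,0,0.2],[0,0,0,0,0,0,0],[0,0,0,0,0,0,0],[0,0,0,0,0,0,0],[0,0,0,0,0,0,0],[0,0,0,0,0,0,0]]]' --newtons 30

```text
time: 14.75
tool_pos: [0.5913, 0.0467, 0.1825]
tcp_rot: [1.308, 1.146, -1.301]
wrist_force: [-0.6, 0.5, 0.5]
width: 0.118
```

Run:
```python
from h import *
s=st();plan([.591,.046,.178],down(-7.6))
im,d,i=snap('wrist','w13')
cv2.imwrite('pics/w13c.png',cv2.convertScaleAbs(cv2.resize(im[50:400,140:500],None,fx=1.7,fy=1.7,interpolation=cv2.INTER_CUBIC),alpha=1.3))
```

```text
{'time': 14.75, 'q': [0.035, 0.163, 1.86, 0.004, 1.116, 0.164], 'tool_pos': [0.591, 0.047, 0.182], 'tcp_rot': [1.308, 1.146, -1.301], 'wrist_force': [-0.622, 0.535, 0.48], 'width': 0.118}
turn [ 0.002 -0.004 -0.002] shift cm in tool now [ 0.45 -0.02  0.08] ; in target frame [ 0.45 -0.02  0.07]
```

View pics/w13c.png

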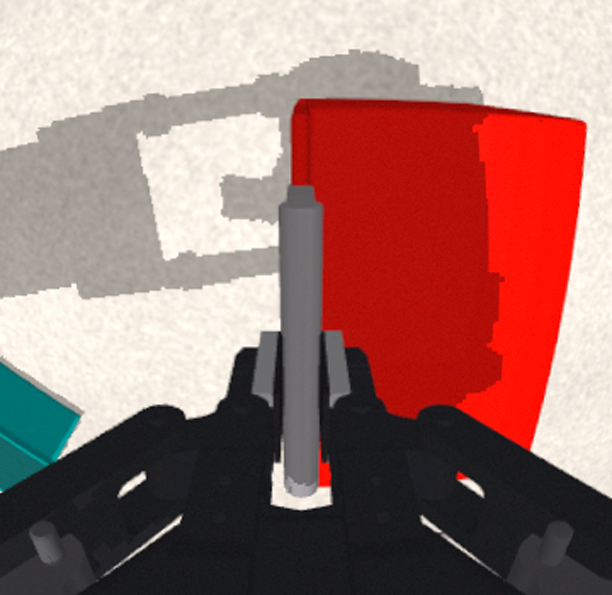

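The grip drifted upward, so the pad tips reach only about 4 mm past the bar centre. I'll reopen and take it deeper.

Request:
arm_command --series '[[[0,0,0,0,0,0,0.5],[0,0,0,0,0,0,0.5],[0,0,0,0.5,0,0,0.5],[0,0,0,0.5,0,0,0.5],[0,0,0,0.1,0,0,0.5]]]'

```text
time: 15.3
tool_pos: [0.5928, 0.0466, 0.171]
tcp_rot: [1.31, 1.144, -1.299]
wrist_force: [-0.3, -0.8, -0.5]
width: 0.502
```

Run:
```python
from h import *
s=st();plan([.591,.046,.173],down(-7.6))
```

```text
{'time': 15.3, 'q': [0.035, 0.175, 1.869, 0.004, 1.092, 0.164], 'tool_pos': [0.593, 0.047, 0.171], 'tcp_rot': [1.31, 1.144, -1.299], 'wrist_force': [-0.297, -0.762, -0.548], 'width': 0.502}
turn [ 0.002 -0.004 -0.005] shift cm in tool now [-0.2  -0.17  0.09] ; in target frame [-0.2  -0.17  0.09]
```

Request:
arm_command --series '[[[0,0,0,0,-0.15,0,0.3],[0,0,0,0.05,0,0,0.15],[0,0,0,0.05,0,0,0],[0,0,0,0.05,0,0,0],[0,0,0,0.05,0,0,0],[0,0,0,0,0,0,0]]]'

```text
time: 15.9
tool_pos: [0.5913, 0.0468, 0.1698]
tcp_rot: [1.31, 1.143, -1.299]
wrist_force: [-1.8, -0.3, 0.5]
width: 0.131
```

Run:
```python
from h import *
s=st()
```

```text
{'time': 15.9, 'q': [0.035, 0.173, 1.874, 0.003, 1.089, 0.164], 'tool_pos': [0.591, 0.047, 0.17], 'tcp_rot': [1.31, 1.143, -1.299], 'wrist_force': [-1.825, -0.347, 0.494], 'width': 0.131}
```

```bash
cat >> h.py <<'E'
def barpose(th,tilt):
    a=np.radians(-7.6);ux=np.array([np.cos(a),np.sin(a),0]);b0=np.array([.591,.0468,.165]);H=b0+ux*.003-[0,0,.153]
    p=np.radians(th)+.0196;b=H-ux*.153*np.sin(p)+np.array([0,0,.153*np.cos(p)])
    Rt=down(-7.6)@R.from_rotvec([0,0,np.radians(tilt)]).as_matrix()
    return b-Rt[:,0]*.005,Rt,b,H,ux
def tilt_now():
    s=bot.read_state();Rm=R.from_rotvec(s['tcp_rot']).as_matrix();_,_,_,H,ux=barpose(0,0)
    b=np.array(s['tool_pos'])+Rm[:,0]*.005-H
    print('theta est',np.degrees(np.arctan2(-b@ux,b[2]))-1.12,'r',np.hypot(b@ux,b[2]),'tool tilt',np.degrees(np.arctan2(Rm[:,0]@ux,-Rm[2,0])))
def rows(ths,k=.55):
    s=bot.read_state();R0=R.from_rotvec(s['tcp_rot']).as_matrix();p0=np.array(s['tool_pos'])
    for th in ths:
        p,Rt,*_=barpose(th,k*th)
        print(th,R.from_matrix(R0.T@Rt).as_rotvec().round(3),(R0.T@(p-p0)*100).round(2));R0,p0=Rt,p
E
python3 - <<'E'
from h import *
tilt_now();rows([3,6,9,12])
E
```

```text
theta est -0.09892184929317716 r 0.15279259896285738 tool tilt 0.2853599596606487
3 [ 0.002 -0.004  0.024] [ 0.01 -0.84  0.  ]
6 [-0.     0.     0.029] [ 0.06 -0.81 -0.  ]
9 [0.    0.    0.029] [ 0.07 -0.81  0.  ]
12 [-0.     0.     0.029] [ 0.09 -0.81  0.  ]
```

Request:
arm_command --series '[[[0,0,0.024,0,-0.8,0,0],[0,0,0.029,0.05,-0.8,0,0],[0,0,0.029,0.05,-0.8,0,0],[0,0,0.029,0.1,-0.8,0,0]]]'

```text
time: 16.3
tool_pos: [0.5651, 0.0502, 0.1671]
tcp_rot: [1.361, 1.043, -1.206]
wrist_force: [3.2, -1.6, 1.4]
width: 0.13
```

Run:
```python
from h import *
st();tilt_now();rows([12,15,18,21,24,27])
```

```text
{'time': 16.3, 'q': [0.056, 0.056, 2.015, -0.025, 0.94, 0.2], 'tool_pos': [0.565, 0.05, 0.167], 'tcp_rot': [1.361, 1.043, -1.206], 'wrist_force': [3.186, -1.552, 1.384], 'width': 0.13}
theta est 9.600879063244019 r 0.15279688489460416 tool tilt 7.5467293660092905
12 [ 0.001 -0.005 -0.017] [ 0.03 -0.63 -0.01]
15 [ 0.    -0.     0.029] [ 0.11 -0.81 -0.  ]
18 [-0.    -0.     0.029] [ 0.13 -0.8   0.  ]
21 [0.    0.    0.029] [ 0.15 -0.8  -0.  ]
24 [ 0.    -0.     0.029] [ 0.17 -0.8   0.  ]
27 [-0.     0.     0.029] [ 0.19 -0.79  0.  ]
```

Request:
arm_command --series '[[[0,-0.004,-0.01,0.03,-0.7,0,0],[0,0,0.025,0.1,-0.85,0,0],[0,0,0.025,0.13,-0.85,0,0],[0,0,0.025,0.15,-0.85,0,0],[0,0,0.025,0.17,-0.85,0,0]]]'

```text
time: 16.8
tool_pos: [0.5305, 0.0547, 0.1566]
tcp_rot: [1.394, 0.958, -1.132]
wrist_force: [4.2, -1.6, -2.0]
width: 0.127
```

Run:
```python
from h import *
st();tilt_now();rows([24,27,30,33,36])
snap('scene','scene14');snap('side','side14')
```

```text
{'time': 16.8, 'q': [0.087, -0.054, 2.159, -0.069, 0.807, 0.259], 'tool_pos': [0.53, 0.055, 0.157], 'tcp_rot': [1.394, 0.958, -1.132], 'wrist_force': [4.177, -1.587, -2.024], 'width': 0.127}
theta est 23.09286001822745 r 0.15325083662718975 tool tilt 13.488652666918776
24 [ 0.002 -0.001 -0.005] [ 0.07 -0.23 -0.02]
27 [-0.     0.     0.029] [ 0.19 -0.79  0.  ]
30 [ 0.    -0.     0.029] [ 0.2  -0.79 -0.  ]
33 [-0.    -0.     0.029] [ 0.22 -0.78 -0.  ]
36 [-0.    -0.     0.029] [ 0.24 -0.78  0.  ]
```

View pics/side14.png

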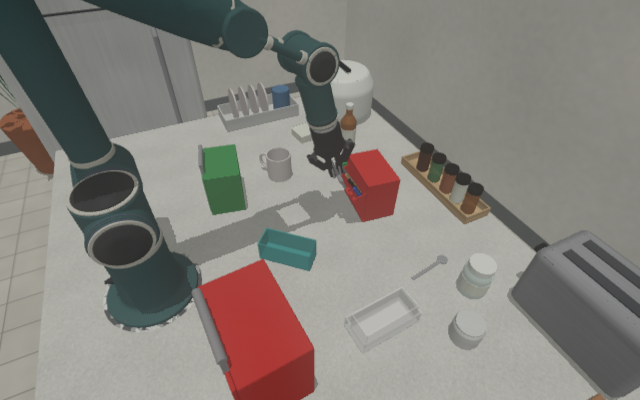

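Request:
arm_command --series '[[[0,0,0,0.15,-0.7,0,0],[0,0,0.02,0.2,-0.8,0,0],[0,0,0.02,0.2,-0.8,0,0],[0,0,0.02,0.22,-0.8,0,0]]]'

```text
time: 17.3
tool_pos: [0.5058, 0.0579, 0.143]
tcp_rot: [1.416, 0.905, -1.081]
wrist_force: [7.0, -2.8, -3.6]
width: 0.124
```

Run:
```python
from h import *
st();tilt_now();rows([33,36,38,40])
```

```text
{'time': 17.3, 'q': [0.11, -0.12, 2.26, -0.109, 0.71, 0.313], 'tool_pos': [0.506, 0.058, 0.143], 'tcp_rot': [1.416, 0.905, -1.081], 'wrist_force': [6.97, -2.828, -3.593], 'width': 0.124}
theta est 33.56776328463898 r 0.15354000073208784 tool tilt 17.35418540006971
33 [ 0.002 -0.001  0.014] [ 0.01  0.15 -0.03]
36 [-0.    -0.     0.029] [ 0.24 -0.78  0.  ]
38 [-0.     0.     0.019] [ 0.17 -0.52  0.  ]
40 [0.    0.    0.019] [ 0.18 -0.51 -0.  ]
```

Request:
arm_command --series '[[[0,0,0.025,0.2,-0.7,0,0],[0,0,0.015,0.22,-0.7,0,0],[0,0,0.01,0.18,-0.5,0,0],[0,0,0,0,0,0,0]]]'

```text
time: 17.7
tool_pos: [0.49, 0.0599, 0.1311]
tcp_rot: [1.433, 0.858, -1.035]
wrist_force: [5.8, -2.3, -1.1]
width: 0.123
```

Run:
```python
from h import *
st();tilt_now();rows([40])
```

```text
{'time': 17.7, 'q': [0.131, -0.165, 2.337, -0.156, 0.624, 0.372], 'tool_pos': [0.49, 0.06, 0.131], 'tcp_rot': [1.433, 0.858, -1.035], 'wrist_force': [5.844, -2.289, -1.13], 'width': 0.123}
theta est 40.89191363364943 r 0.15393735194096467 tool tilt 20.77308016718264
40 [ 0.003 -0.002  0.021] [ 0.    0.25 -0.04]
```

Request:
arm_command --series '[[[0,0,0,0,0.1,0,0],[0,0,0,0,0,0,0],[0,0,0,0,0,0,0],[0,0,0,0,0,0,0]]]'

```text
time: 18.1
tool_pos: [0.4914, 0.0597, 0.1323]
tcp_rot: [1.434, 0.857, -1.035]
wrist_force: [2.4, -0.8, 0.1]
width: 0.129
```

Run:
```python
from h import *
st();tilt_now()
snap('scene','scene15');snap('side','side15');snap('wrist','w15')
st();tilt_now()
A=cv2.imread('pics/scene15.png')[190:320,200:420];B=cv2.imread('pics/side15.png')[110:360,300:520]
cv2.imwrite('pics/s15.png',cv2.convertScaleAbs(cv2.resize(A,None,fx=3.4,fy=3.4,interpolation=cv2.INTER_CUBIC),alpha=1.3))
cv2.imwrite('pics/d15.png',cv2.convertScaleAbs(cv2.resize(B,None,fx=2.4,fy=2.4,interpolation=cv2.INTER_CUBIC),alpha=1.3))
# panel plane tilt from red points in front of housing
_,_,_,H,ux=barpose(0,0)
uy=np.array([-ux[1],ux[0],0])
for t in('scene15','side15'):
    im,P=cloud(t);hsv=cv2.cvtColor(im,cv2.COLOR_BGR2HSV)
    m=((hsv[...,0]<8)|(hsv[...,0]>172))&(hsv[...,1]>150)
    Q=P[m]-H;Q=Q[~np.isnan(Q[:,0])];f=-Q@ux;y=Q@uy
    k=(f>.02)&(f<.12)&(abs(y)<.08)&(Q[:,2]>0);print(t,k.sum(),np.degrees(np.arctan2(f[k],Q[k,2])).max() if k.sum() else '', np.percentile(np.degrees(np.arctan2(f[k],Q[k,2])),[50,90]) if k.sum() else '')
    hs=hsv[...,1]<60;Q=P[hs]-H;Q=Q[~np.isnan(Q[:,0])];f=-Q@ux;y=Q@uy;k=(f>.085)&(f<.12)&(abs(y)>.015)&(abs(y)<.05)&(Q[:,2]>.09)&(Q[:,2]<.13);print('bar',k.sum(),np.median(f[k]),np.median(Q[k,2]),np.degrees(np.median(np.arctan2(f[k],Q[k,2])))-1.1)
```

```text
{'time': 18.1, 'q': [0.131, -0.165, 2.334, -0.156, 0.626, 0.371], 'tool_pos': [0.491, 0.06, 0.132], 'tcp_rot': [1.434, 0.857, -1.035], 'wrist_force': [2.373, -0.77, 0.132], 'width': 0.129}
theta est 40.1992661449492 r 0.15392130222546802 tool tilt 20.824350632647054
{'time': 18.25, 'q': [0.131, -0.165, 2.334, -0.156, 0.626, 0.371], 'tool_pos': [0.491, 0.06, 0.132], 'tcp_rot': [1.434, 0.857, -1.035], 'wrist_force': [1.883, -2.255, 0.455], 'width': 0.128}
theta est 40.20966551706637 r 0.15392436572728363 tool tilt 20.829140811545884
scene15 675 49.966804687005606 [40.25103148 42.72350374]
bar 101 0.09775368910287603 0.11817006371566285 38.92924871397564
side15 299 41.498593909492996 [39.93747671 40.52360684]
bar 80 0.10314432540460246 0.12028377855266198 39.487405277651
```

View pics/s15.png

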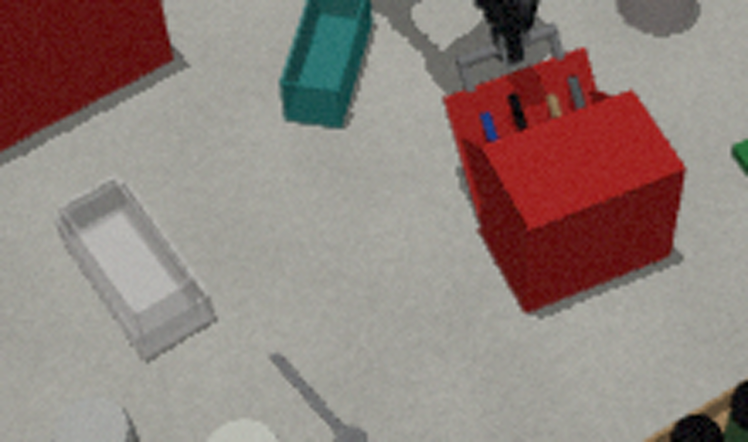

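View pics/d15.png

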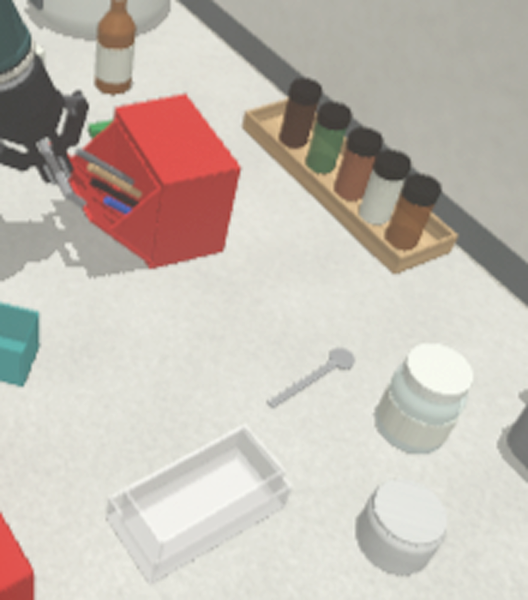

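View pics/w15.png

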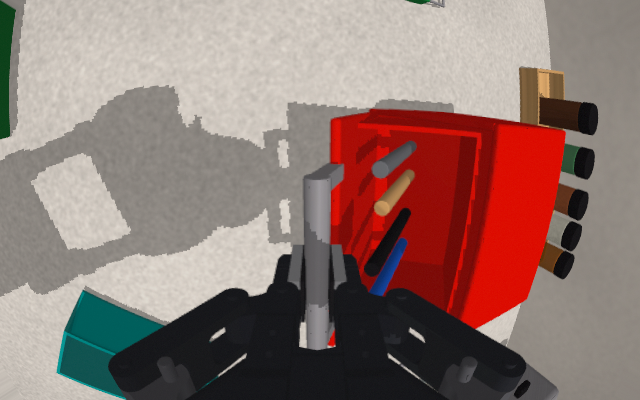

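Run:
```python
from h import *
c,s=np.cos(np.radians(4.1)),np.sin(np.radians(4.1))
for t in('scene15','side15'):
    im,P=cloud(t)
    near=np.hypot(P[...,0]-.46,P[...,1]+.32)<.1
    for lo,hi in((.046,.07),(.025,.043)):
        Q=P[near&(P[...,2]>lo)&(P[...,2]<hi)]
        if len(Q)<5: print(t,lo,len(Q));continue
        d=Q[:,:2]-[.46,-.32];L=np.c_[d@[c,s],d@[-s,c]];print(t,lo,len(Q),'x',np.percentile(L[:,0],[2,98]).round(4),'y',np.percentile(L[:,1],[2,98]).round(4),'zmax',np.percentile(Q[:,2],98).round(4))
# bystander change
for n in('scene','side'):
    a=cv2.imread(f'pics/{n}0.png').astype(int);b=cv2.imread(f'pics/{n}15.png').astype(int)
    m=(abs(a-b).max(2)>45).astype(np.uint8);k,l,S,_=cv2.connectedComponentsWithStats(cv2.dilate(m,np.ones((3,3))));print(n,[S[i].tolist() for i in range(1,k) if S[i,4]>60])
```

```text
scene15 0.046 304 x [-0.0707  0.0714] y [-0.0348  0.0238] zmax 0.0684
scene15 0.025 375 x [-0.0733  0.0788] y [-0.0405  0.0336] zmax 0.0427
side15 0.046 734 x [-0.0706  0.0688] y [-0.0318  0.0269] zmax 0.0654
side15 0.025 808 x [-0.0786  0.0732] y [-0.0372  0.0349] zmax 0.0425
scene [[428, 0, 55, 81, 2139], [239, 13, 87, 59, 2240], [303, 54, 83, 202, 5233], [275, 64, 39, 41, 998], [228, 87, 48, 34, 616], [279, 114, 10, 11, 81], [379, 122, 81, 27, 1349]]
side [[0, 0, 233, 259, 28587], [234, 52, 133, 167, 6701], [171, 249, 26, 13, 116], [74, 256, 69, 47, 1350], [195, 264, 8, 10, 65]]
```

The narrow tier is nested (rim at about 63 mm, offset within 2–3 mm), the bin is at about 40°, and the images show no bystander change. Handing in.

Run:
```python
from h import *
st();tilt_now();print(bot.finish_job())
```

```text
{'time': 18.25, 'q': [0.131, -0.165, 2.334, -0.156, 0.626, 0.371], 'tool_pos': [0.491, 0.06, 0.132], 'tcp_rot': [1.434, 0.857, -1.035], 'wrist_force': [1.883, -2.255, 0.455], 'width': 0.128}
theta est 40.20966551706637 r 0.15392436572728363 tool tilt 20.829140811545884
the job is handed in; nothing more can be done
None
```

I lowered the clear narrow tier into the wide one and let it go there. Then I gripped the small red pen bin's bar, tilted the bin out to about 40°, and handed in at 18.25 s while still holding it. `finish_job` gave no verdict.

- **Nesting:** the rim measured about 63–65 mm up in most of the depth data (68 mm in one noisy reading). The narrow tier is centred within about 2–3 mm and sits aligned and flat in the pictures.
- **Setting it down:** while setting the tier down, the wrist force briefly reached about 30 N. When I eased off, the tool rose about 2 mm, so I lowered it again before opening the fingers.
- **Bin angle:** the arm pose gives 40.2°. Camera depth gives about 40° on the panel and 39–39.5° on the bar; all are within ±5°. The pose did not move between the last two readings.
- **Bar grip:** the first grip was too shallow, so I reopened and took the bar deeper before tilting. The opening reads about 11 mm on the 12 mm bar. I could not read the finger contact force directly; the wrist force was about 3 N.
- **Bystanders:** before-and-after pictures show no change at any of them apart from the arm and its shadow.

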